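# Press a board onto the contacts of a programming cradle and hold it there

## Task

Fold both half-raised flaps of the small carton back well past upright and leave them so, then lift out the circuit board. Slide the board's far end (pointing away from the robot as it lies) flat under the lip of the programming cradle, pushing the sprung contact block back until the board is fully home against the stops. The program finishes while still holding it pressed home, since the springs push it out when let go; do not knock the other things on the bench about.

Things in the scene. Friction and masses are not known exactly. Their poses are not given: they have to be found in the camera images.
- carton: Open cardboard carton, fixed, outside 112 (x) x 136 (y) x 56 mm high, walls 4 mm, inner floor at z = 4; short end flaps hang outside its x sides (10 mm more each). Origin: centre of underside; x about away from the robot, y left, z up. Inside, a bridge 86 x 30 (y) mm, top at z = 28, carries the board. Each big flap is 110 (x) x 66 mm, 3 mm thick.
- hinge_left (a point): Middle of the left flap's hinge line, which runs along the carton's x axis on top of its left wall (carton frame 0, 66, 57.5 mm).
- hinge_right (a point): Middle of the right flap's hinge line, along the carton's x axis on top of its right wall (carton frame 0, -66, 57.5 mm).
- flap_left (a joint): Angle (rad) of the left (+y) flap: 0 closed flat, 1.57 upright, at most 2.4, folded outward. Starts half raised at 0.85 to 1.2, leaving a gap of 44 mm or more between the flaps' free edges, about over the middle of the carton. Stays where it is left (stiff crease, 0.012 N m). Shut fingers lowered into the gap and moved outward push it open.
- flap_right (a joint): Angle (rad) of the right (-y) flap, same meaning: 0 closed flat, 1.57 upright, at most 2.4, folded outward to the carton's -y.
- flap_left_edge (a point): Middle of the free edge of the left flap, 66 mm from its hinge.
- flap_right_edge (a point): Middle of the free edge of the right flap, 66 mm from its hinge.
- board: Green populated circuit board, 70 (x) x 50 (y) mm, bare board 2 mm thick, parts up to 10 mm high on it, 35 to 70 g. Origin: centre, 3.2 mm below mid-thickness; z up, x along its length, away from the robot as it lies (within 0.15 rad of the carton's x). Grip it across the 50 mm width by its long edges; these have 30 mm or more free beside them and 24 mm below them in the carton.
- board_end (a point): Middle of the far short edge (board x = +35 mm) at mid-thickness of the bare board: the end that goes into the cradle.
- cradle: Programming cradle, fixed. Black base plate, x = -60 to +104, y +-49, top at z = 10 mm; grey raised bed for the board, x = -40 to +22, y +-15 (narrower than the board: fingers pass beside it), top at z = 36; beyond it an aluminium head with lip and stops, then a grey module. Origin: underside, on the centre line; x is the push-in direction (about away from the robot), z up.
- cradle_mouth (a point): Middle of the slot's mouth under the lip edge, cradle frame (24, 0, 39) mm. The slot is 6 mm high (bed z = 36, lip underside 42) and 54 mm wide (cheeks at y = +-27) for the 50 x 2 mm board. Lip and cheeks have short sloped lead-ins from x = 15 (lip top z = 50). With the board home, fingers that grip it at or behind its middle clear the head.
- cradle_home (a point): Where point board_end lies when the board is fully home on the fixed stops: cradle frame (30, 0, 37) mm. Axes as the cradle's.
- contacts (a joint): Travel (m) of the black sprung contact block between the two stops: 0 at rest, its face 5.5 mm before the stops; 0.0055 when the board's end stands on the rigid stops. The spring pushes back with about 4.8 N at 0 and 9.2 N at 0.0055.
- iron_stand: Soldering iron in its stand at the left, fixed, 236 mm high; its lead rises to 270 mm about x = 0.33 to 0.39 m, y = 0.40 to 0.54 m and runs back along the bench at y = 0.40 m. Keep the arm clear of it: go up before moving towards the carton.
- tweezers: Steel tweezers, 119 mm long, 8 mm high, loose on the bench; leave alone.
- cutters: Side cutters with dark handles, 127 x 30 x 9 mm, loose on the bench; leave alone.
- multimeter: Yellow and black multimeter, 146 x 68 x 45 mm, loose; leave alone.
- ipa_bottle: White bottle, 64 mm across, 127 mm high, loose; leave alone.
- flux_syringe: Syringe, 138 x 22 x 19 mm, lying loose; leave alone.
- tip_box: Black block with copper tips standing in it, 36 x 68 x 30 mm, loose; leave alone.
Things that resemble listed ones, but are neither listed nor needed, are in the scene too. Leave any orange look-alike of the cradle alone.

How it is judged:
By the outcome, as a careful person would: the job done as asked, in the order asked, and still so for the second after the job is handed in, while the arm keeps its last pose, push and grip.
It also fails if it takes over 58 s, if anything falls off the work surface, if the arm or the gripper's body presses on something with over 40 N, if the wrist force passes 120 N, or if a joint passes its speed limit or range.

## Robot

A 6-joint arm with a two-finger parallel gripper is mounted at the origin on a cart in front of the work surface, level with it; the furniture and walls round the work are solid. World frame = base frame: x ahead of the robot, y to its left, z up, the work surface at z = 0. Lengths are in m, angles in degrees, forces in N, time in s.
With the tool pointing down it reaches from about 0.4 to 0.825 m from the base axis. Payload 7 kg.
Tool frame: the origin (TCP) lies on the centre line of the jaws, within the pads' length; the fingertips stand r.tip_reach ahead of it and the grasp point (between the pads) is the TCP (r.tip_reach is the distance from the TCP to the fingertips, in m); z points along the fingers, y is the line along which they close (so a half turn about z gives the same grasp; the last joint's range is limited). The gripper opens to 88 mm and grips with 3 to 60 N. Pads are 19 mm wide; open, the fingers measure 130 mm over their backs; the gripper's body (78 mm by 193 mm) begins 47 mm behind the grasp point.
Start: joints at [85.147, 20.546, 0.682, 0, -70.136, -16.507], TCP at [0.246, 0.629, 0.246] pointing down, gripper open.
Joint ranges: [-176.03, 176.03], [-82.01, 121.73], [-58.28, 71.71], [-173.87, 95.51], [-174.79, -0.11], [-173.66, 173.66]. Speed limits (degrees/s): [136.94, 136.94, 172.46, 180, 180, 180].

## Interface

Orientations are given as [roll, pitch, yaw] about the fixed x, y, z axes, in that order (R = Rz(yaw) Ry(pitch) Rx(roll)).
In Python, from plant import sensors, cams, r gives the robot as it stands.
- The arm moves only by the tool drive_tool, never from a script. Its argument "rows" is a list of rows, each an object of numbers: "fingers": the gripper's target within -1 to 1 (fully open at 1, half-way at 0, shut at -1); "x", "y", "z": the shift along the tool's x, y, z in m; "spin": the turn about the tool's z in rad. A call has 1 to 10 rows; each row is the pose to reach, as a shift and turn from the pose commanded when the call began, along the tool's axes at that moment; what a row does not reach only later rows make up. A row lasts 1/8 s, in which the tool goes at most 62.5 mm and 10.7 degrees, less where a joint would pass 70% of its speed; a pose out of reach is approached as far as the arm can. A call with a gripper value outside its range is refused whole. The fingers move at their own pace and stop on an object; "newtons" is the grip in N (left out, the last holds). Time passes only in rows, so rows that repeat a pose let the fingers close. It gives the time, the measured TCP pose, the force, the opening and the grip force at its end, in the units of the state.
- sensors.get_state(): the state, without advancing time (a new reading comes with each control period).
- cams.capture(name): name is "scene" or "side" or "wrist"; returns a dict with "pixels" (400x640x3 uint8, red, green, blue), "intrinsics" (3x3 intrinsics, pixels), "k1" (the pictures are not rectified: a ray, as slopes to the right and down, at radius r is drawn at 1 + k1 r^2 times it, then the intrinsics apply), "eye" and "orientation" of the camera in the world; the wrist camera has in their place "T_tool_cam" (4x4, takes a point from camera to tool coordinates, whose origin is the TCP and whose axes are the flange's). Camera axes: x right, y up, looking along -z (the intrinsics and any distortion apply to the point x, -y, -z); pixel columns grow to the right and rows downward; lengths in m; the calibration is good to about 2 mm. A picture is of the moment at which its call begins: read the wrist's pose just before it. There is no depth.
- r.close_job(): hands the job in; it is judged then, once.
The state is a dict: "time_s": time; "joints": joint angles; "qd": joint speeds; "joint_torque": joint torques, N m; "tcp_pos": TCP position; "eef_rot": TCP orientation; "contact_force": force on the tool from outside, world axes, zero at the start; "moment": the same for the moment, N m; "gripper_width": finger opening in m; "gripper_force": force on a finger pad.
Only numpy, scipy, OpenCV 4.12 (cv2) and the standard library are available. Lean on these libraries where they do the work, as an engineer would, in place of code of your own. Each camera call takes 0.05 s, during which the arm holds its last target. There are 200 camera calls.

## Working session

There is one attempt and no reset: what is moved stays moved. The work goes in short steps, Python scripts to look and compute and a tool call to move; the robot and the scene stay as the last step left them, time stands still between calls to the robot, and variables do not carry over. Pictures are saved under pics/ and viewed, at most 11 in all, crops included, and the job is handed in when it is done.

Besides the shell and the picture viewer there is one more tool, called after "Request:" in YAML: its name, and indented under it one key for each argument. drive_tool: Moves the arm, as the interface text tells. Its arguments: {"type":"object","properties":{"rows":{"type":"array"},"newtons":{"type":"number"}},"required":["rows"]}

```bash
mkdir -p pics; ls
cat > h.py <<'E'
import numpy as np, cv2
from scipy.spatial.transform import Rotation as R
from plant import sensors, cams, r
def cap(n):
    s=sensors.get_state(); c=cams.capture(n)
    return s,c
def pose(c,s):
    if "T_tool_cam" in c:
        T=np.eye(4);T[:3,:3]=R.from_euler('xyz',s["eef_rot"],degrees=True).as_matrix();T[:3,3]=s["tcp_pos"]
        T=T@np.array(c["T_tool_cam"]);return T[:3,3],T[:3,:3]
    o=np.array(c["orientation"])
    M=o if o.shape==(3,3) else R.from_euler('xyz',o,degrees=True).as_matrix()
    return np.array(c["eye"]),M
def ray(c,s,u,v):
    K=np.array(c["intrinsics"]);d=np.array([(u-K[0,2])/K[0,0],(v-K[1,2])/K[1,1]]);x=d.copy()
    for _ in range(20): x=d/(1+c["k1"]*(x@x))
    e,M=pose(c,s);return e,M@np.array([x[0],-x[1],-1])
def onz(c,s,u,v,z):
    e,d=ray(c,s,u,v);return e+d*(z-e[2])/d[2]
def proj(c,s,p):
    e,M=pose(c,s);q=M.T@(np.array(p)-e);x=np.array([q[0],-q[1]])/-q[2]
    x=x*(1+c["k1"]*(x@x));K=np.array(c["intrinsics"]);return np.array([K[0,0]*x[0]+K[0,2],K[1,1]*x[1]+K[1,2]])
def save(c,n,crop=None,k=1):
    im=c["pixels"][:,:,::-1]
    if crop: a,b,w,h=crop;im=im[b:b+h,a:a+w]
    cv2.imwrite("pics/"+n,cv2.resize(im,None,fx=k,fy=k,interpolation=cv2.INTER_CUBIC))
E
python3 - <<'E'
from h import *
import pickle
d={}
for n in ["scene","side","wrist"]:
    s,c=cap(n); d[n]=(s,c); save(c,n+"0.png"); print(n,{k:v for k,v in c.items() if k!="pixels"})
print(s, r.tip_reach)
pickle.dump(d,open("d0.pkl","wb"))
im=np.vstack([d["scene"][1]["pixels"],d["side"][1]["pixels"]])
cv2.imwrite("pics/both.png",cv2.resize(im[:,:,::-1],(480,600)))
E
```

```text
pics
scene {'intrinsics': array([[436.33600565,   0.        , 321.85510473],
       [  0.        , 436.33600565, 197.27974008],
       [  0.        ,   0.        ,   1.        ]]), 'k1': -0.028056305568730976, 'eye': array([ 0.06635588, -1.07396716,  1.18912491]), 'orientation': array([ 44.70296579,  -0.18145805, -26.75190962])}
side {'intrinsics': array([[405.72544155,   0.        , 323.2896851 ],
       [  0.        , 405.72544155, 196.05078322],
       [  0.        ,   0.        ,   1.        ]]), 'k1': -0.09069968124976573, 'eye': array([ 0.61821589, -1.27697108,  0.93930568]), 'orientation': array([53.53465096,  0.08482229,  1.48492801])}
wrist {'intrinsics': array([[294.03836919,   0.        , 317.45446122],
       [  0.        , 294.03836919, 198.07773878],
       [  0.        ,   0.        ,   1.        ]]), 'k1': 0.003885608552986135, 'T_tool_cam': array([[ 1.36409459e-03,  9.65377284e-01,  2.60854056e-01,
         7.07854502e-02],
       [ 9.99999047e-01, -1.26187413e-03, -5.59349805e-04,
         4.34466189e-04],
       [-2.10818611e-04,  2.60854570e-01, -9.65378086e-01,
        -1.38327708e-01],
       [ 0.00000000e+00,  0.00000000e+00,  0.00000000e+00,
         1.00000000e+00]])}
{'time_s': 0.1, 'joints': array([ 8.51469140e+01,  2.05870315e+01,  6.41159049e-01, -1.76912008e-02,
       -7.01347386e+01, -1.65085868e+01]), 'qd': array([-0.04506316, -0.12148057,  0.18485611,  0.1319981 ,  0.01426007,
       -0.00856241]), 'joint_torque': array([-1.03236660e-03, -5.84159803e+01,  2.93754083e+01,  7.01537222e+00,
        1.01853185e-02, -4.42536964e-05]), 'tcp_pos': array([0.24572899, 0.62826969, 0.2447361 ]), 'eef_rot': array([ 1.79917986e+02, -6.96211564e-03, -2.13676912e+01]), 'contact_force': array([-0.44753015, -0.53590657, -0.81903995]), 'moment': array([ 0.06325897, -0.01716665, -0.04112683]), 'gripper_force': 0.0, 'gripper_width': 0.08751424207145049} 0.019
```

View pics/scene0.png

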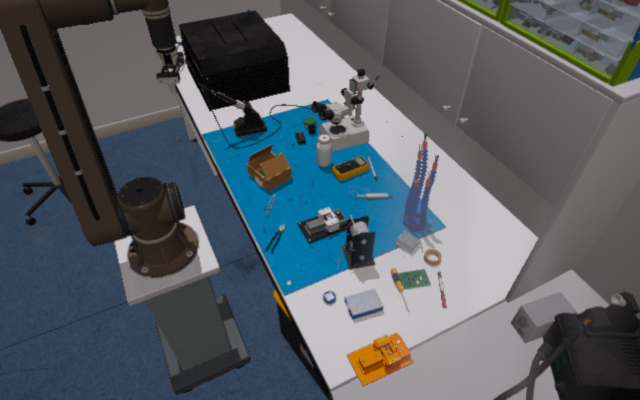

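View pics/side0.png

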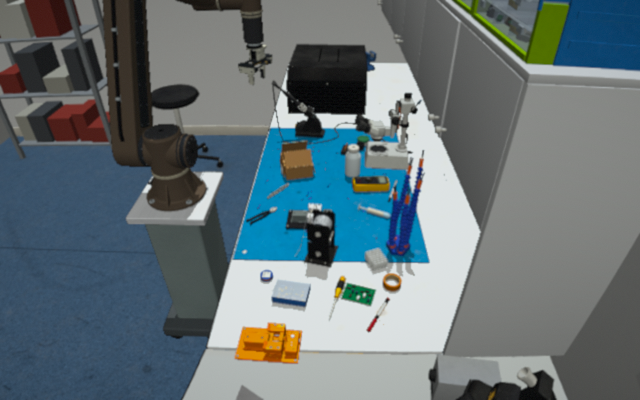

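The carton is at scene (270,168) and side (297,160). The black cradle is at scene (325,223) and side (300,219), with a dark reel next to it at (358,245). There are two look-alikes: the orange cradle at scene (383,355) and a loose green board at (410,278). The board I want is the one inside the carton, and the cradle I want is the black one on the mat.

Run:
```python
from h import *
import pickle
d=pickle.load(open("d0.pkl","rb"))
s,c=d["scene"]
for n,u,v,z in [("carton",270,170,.05),("cradle",325,224,.02),("reel",358,245,.1),("bottle",324,155,.1),("meter",350,169,.04)]: print(n,onz(c,s,u,v,z).round(3))
s2,c2=d["side"]
for n,u,v,z in [("carton",297,163,.05),("cradle",302,219,.02),("reelbase",320,262,0),("reeltop",318,207,.14)]: print(n,onz(c2,s2,u,v,z).round(3))
```

```text
carton [0.463 0.156 0.05 ]
cradle [ 0.54  -0.167  0.02 ]
reel [ 0.561 -0.354  0.1  ]
bottle [0.666 0.09  0.1  ]
meter [0.752 0.031 0.04 ]
carton [0.471 0.154 0.05 ]
cradle [ 0.513 -0.172  0.02 ]
reelbase [ 0.583 -0.362  0.   ]
reeltop [ 0.574 -0.255  0.14 ]
```

Request:
drive_tool:
  rows:
    - {"z": -0.06}
    - {"z": -0.12}

```text
invalid input
```

Request:
drive_tool:
  rows:
    - {"fingers": -1, "x": 0, "y": 0, "z": -0.06, "spin": 0}
    - {"fingers": -1, "x": 0, "y": 0, "z": -0.12, "spin": 0}

```text
time_s: 0.4
tcp_pos: [0.2458, 0.6282, 0.3661]
eef_rot: [179.9, -0.0, -21.4]
contact_force: [-0.8, 2.4, 0.1]
gripper_width: 0.073
gripper_force: 0.0
```

Request:
drive_tool:
  rows:
    - {"fingers": -1, "x": 0.045, "y": 0.039, "z": 0, "spin": -0.037}
    - {"fingers": -1, "x": 0.09, "y": 0.078, "z": 0, "spin": -0.075}
    - {"fingers": -1, "x": 0.134, "y": 0.118, "z": 0, "spin": -0.11}
    - {"fingers": -1, "x": 0.179, "y": 0.157, "z": 0, "spin": -0.15}
    - {"fingers": -1, "x": 0.224, "y": 0.196, "z": 0, "spin": -0.19}
    - {"fingers": -1, "x": 0.269, "y": 0.235, "z": 0, "spin": -0.22}
    - {"fingers": -1, "x": 0.314, "y": 0.274, "z": 0, "spin": -0.26}
    - {"fingers": -1, "x": 0.358, "y": 0.314, "z": 0, "spin": -0.3}
    - {"fingers": -1, "x": 0.403, "y": 0.353, "z": 0, "spin": -0.335}
    - {"fingers": -1, "x": 0.448, "y": 0.392, "z": 0, "spin": -0.373}

```text
time_s: 1.65
tcp_pos: [0.5207, 0.0985, 0.3657]
eef_rot: [-180.0, -0.0, 0.1]
contact_force: [1.2, 1.1, -0.6]
gripper_width: 0.0008
gripper_force: 0.0
```

Run:
```python
from h import *
import pickle
s,c=cap("wrist"); save(c,"w1.png"); print(s["tcp_pos"],s["eef_rot"],s["joints"],s["qd"].round(1))
pickle.dump((s,c),open("w1.pkl","wb"))
```

```text
[0.52071452 0.09852371 0.3656628 ] [-1.79982717e+02 -1.32404916e-02  9.74644965e-02] [ 3.19266786e+01  3.46496775e+00 -5.79134727e+00 -7.80327271e-03
 -8.07233207e+01  5.81720444e+01] [-55.5  12.2  12.8   0.   -0.6  72.6]
```

View pics/w1.png

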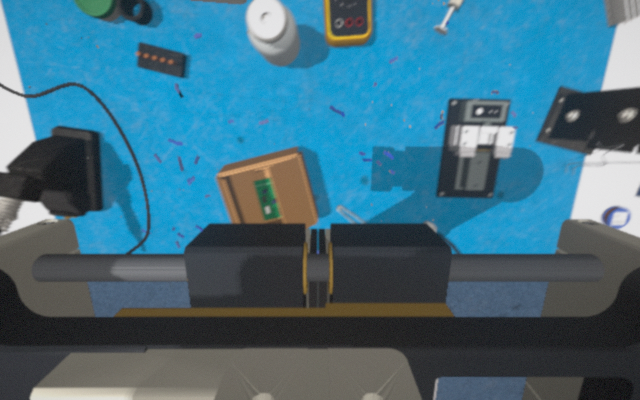

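The wrist view shows the carton at about (268,190) with the green board inside at (265,200), yawed roughly +10°. The cradle base runs from (450,98) to (500,197). I'm moving back for a clear view of both.

Request:
drive_tool:
  rows:
    - {"fingers": -1, "x": -0.055, "y": -0.028, "z": 0, "spin": 0}
    - {"fingers": -1, "x": -0.1, "y": -0.057, "z": 0, "spin": 0}
    - {"fingers": -1, "x": -0.1, "y": -0.057, "z": 0, "spin": 0}
    - {"fingers": -1, "x": -0.1, "y": -0.057, "z": 0, "spin": 0}

```text
time_s: 2.2
tcp_pos: [0.4202, 0.1576, 0.3658]
eef_rot: [-180.0, -0.0, 0.1]
contact_force: [0.1, -0.9, -0.6]
gripper_width: 0.0002
gripper_force: 0.0
```

Run:
```python
from h import *
import pickle
s,c=cap("wrist"); save(c,"w2.png",(200,20,400,240),2); print(s["tcp_pos"],s["eef_rot"],s["qd"].round(1))
pickle.dump((s,c),open("w2.pkl","wb"))
```

```text
[0.42019503 0.15757651 0.36577872] [-1.79980148e+02 -2.64885277e-02  8.39879221e-02] [-1.3  1.2  0.5  0.1 -0.1  0. ]
```

View pics/w2.png

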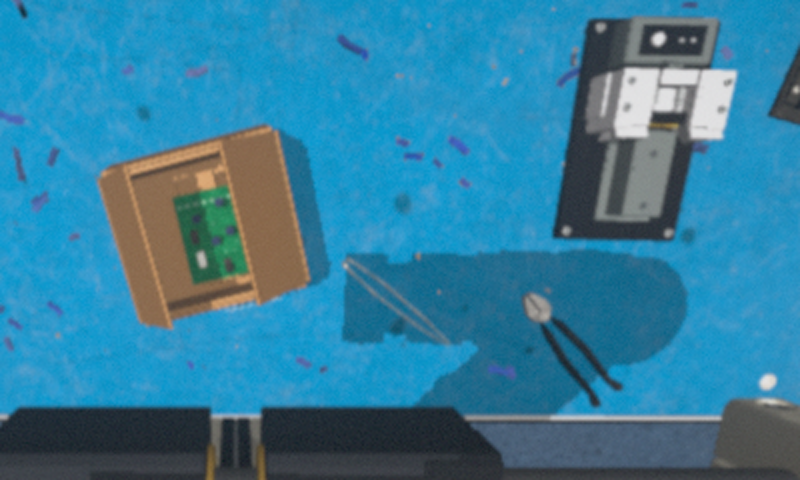

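The crop shows these points, in crop pixels (2x, offset 200,20):
- **Carton hinges:** left (102,175)–(143,325), right (272,128)–(308,283).
- **Board:** left edge (175,195)–(193,283).
- **Cradle:** base corners (588,18), (555,238) and (675,238), bed and silver lip in place. It matches the description and is not orange.

Run:
```python
from h import *
import pickle
s,c=pickle.load(open("w2.pkl","rb"))
P=lambda U,V,z:onz(c,s,200+U/2,20+V/2,z)
lf,ln,rf,rn=[P(*p,.0575) for p in [(102,175),(143,325),(272,128),(308,283)]]
print("hinge",lf,ln,rf,rn)
print("len",np.linalg.norm(lf-ln),np.linalg.norm(rf-rn),"width",np.linalg.norm(lf-rf),np.linalg.norm(ln-rn))
C=(lf+ln+rf+rn)/4; ya=[np.degrees(np.arctan2(*(a-b)[1::-1])) for a,b in((lf,ln),(rf,rn))]
print("C",C,ya, [np.degrees(np.arctan2(-(a-b)[0],(a-b)[1])) for a,b in((lf,rf),(ln,rn))])
g=cv2.cvtColor(c["pixels"],cv2.COLOR_RGB2HSV)
m=((g[...,0]>50)&(g[...,0]<85)&(g[...,1]>100)).astype(np.uint8);m[:,340:]=0;m[260:]=0
k=max(cv2.findContours(m,0,2)[0],key=cv2.contourArea);ap=cv2.approxPolyDP(k,3,True)[:,0]
for p in ap: print("board",p*2-[400,40],onz(c,s,*p,.0322).round(4))
for n,p in dict(fl=(588,18),nl=(555,238),nr=(675,238)).items(): print(n,P(*p,.01).round(4))
for n,p in dict(bed_nl=(595,219),bed_nr=(660,217)).items(): print(n,P(*p,.036).round(4))
for n,p in dict(liptop_l=(615,138),liptop_r=(723,139)).items(): print(n,P(*p,.05).round(4))
# fit cradle by edges
g2=g[...,2]
```

```text
hinge [0.50612277 0.25348137 0.0575    ] [0.39501838 0.22796489 0.0575    ] [0.53845774 0.13070001 0.0575    ] [0.42801105 0.10115995 0.0575    ]
len 0.1139968320257765 0.11432884767792958 width 0.12696776150742287 0.1310267546779617
C [0.46690249 0.17832655 0.0575    ] [np.float64(12.934381106012617), np.float64(14.973842300555036)] [np.float64(14.754070814011586), np.float64(14.584115082842624)]
board [226 188] [0.4977 0.1638 0.0322]
board [176 198] [0.4901 0.2026 0.0322]
board [194 280] [0.4266 0.1896 0.0322]
board [244 270] [0.4347 0.1495 0.0322]
fl [ 0.6214 -0.1081  0.01  ]
nl [ 0.459  -0.1071  0.01  ]
nr [ 0.4592 -0.2057  0.01  ]
bed_nl [ 0.4752 -0.122   0.036 ]
bed_nr [ 0.4768 -0.1719  0.036 ]
liptop_l [ 0.5329 -0.1188  0.05  ]
liptop_r [ 0.5323 -0.197   0.05  ]
```

Request:
drive_tool:
  rows:
    - {"fingers": -1, "x": 0.01, "y": -0.004, "z": 0.03, "spin": 0.17}
    - {"fingers": -1, "x": 0.02, "y": -0.008, "z": 0.06, "spin": 0.34}
    - {"fingers": -1, "x": 0.03, "y": -0.012, "z": 0.09, "spin": 0.5}
    - {"fingers": -1, "x": 0.04, "y": -0.016, "z": 0.12, "spin": 0.67}
    - {"fingers": -1, "x": 0.047, "y": -0.0205, "z": 0.15, "spin": 0.84}
    - {"fingers": -1, "x": 0.047, "y": -0.0205, "z": 0.18, "spin": 1.0}
    - {"fingers": -1, "x": 0.047, "y": -0.0205, "z": 0.2, "spin": 1.17}
    - {"fingers": -1, "x": 0.047, "y": -0.0205, "z": 0.2, "spin": 1.32}
    - {"fingers": -1, "x": 0.047, "y": -0.0205, "z": 0.2, "spin": 1.32}
    - {"fingers": -1, "x": 0.047, "y": -0.0205, "z": 0.2, "spin": 1.32}

```text
time_s: 3.5
tcp_pos: [0.4678, 0.1776, 0.1655]
eef_rot: [180.0, -0.0, -75.5]
contact_force: [-0.5, -0.2, 0.3]
gripper_width: 0.0005
gripper_force: 0.0
```

Run:
```python
from h import *
import pickle
s,c=pickle.load(open("w2.pkl","rb"))
P=lambda U,V,z:onz(c,s,200+U/2,20+V/2,z)
C=np.array([.467,.178]);a=np.radians(14.5);yc=np.array([-np.sin(a),np.cos(a)])
for n,p,sg in(("L",(148,248),1),("R",(240,224),-1)):
  for th in(.85,.95,1.05,1.15,1.2):
    z=.0575+.066*np.sin(th);q=P(*p,z)[:2]-C; print(n,th,"seen y",(q@yc).round(4),"model",round(sg*(.066-.066*np.cos(th)),4))
s,c=cap("wrist");pickle.dump((s,c),open("w3.pkl","wb"));save(c,"w3.png");print(s["tcp_pos"],s["eef_rot"],s["contact_force"])
```

```text
L 0.85 seen y 0.0378 model 0.0224
L 0.95 seen y 0.0372 model 0.0276
L 1.05 seen y 0.0366 model 0.0332
L 1.15 seen y 0.0361 model 0.039
L 1.2 seen y 0.0359 model 0.0421
R 0.85 seen y -0.0254 model -0.0224
R 0.95 seen y -0.0254 model -0.0276
R 1.05 seen y -0.0254 model -0.0332
R 1.15 seen y -0.0254 model -0.039
R 1.2 seen y -0.0254 model -0.0421
[0.4678192  0.17755291 0.16548307] [ 1.79995605e+02 -6.50811569e-03 -7.54873197e+01] [-0.45643843 -0.17302201  0.34050611]
```

View pics/w3.png

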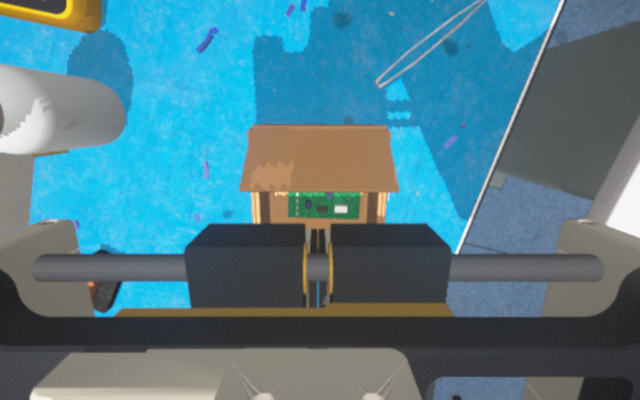

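The view is from above with the shut fingers over the gap. The right flap lies at (320,160), the board at (325,205) and the tweezers at (430,45), well clear. I'm lowering into the gap and pushing the left flap out first.

Request:
drive_tool:
  rows:
    - {"fingers": -1, "x": -0.005, "y": 0, "z": 0.03, "spin": 0}
    - {"fingers": -1, "x": -0.005, "y": 0, "z": 0.0645, "spin": 0}
    - {"fingers": -1, "x": -0.005, "y": 0, "z": 0.0645, "spin": 0}
    - {"fingers": -1, "x": -0.02, "y": 0, "z": 0.0645, "spin": 0}
    - {"fingers": -1, "x": -0.035, "y": 0, "z": 0.0645, "spin": 0}
    - {"fingers": -1, "x": -0.05, "y": 0, "z": 0.0645, "spin": 0}
    - {"fingers": -1, "x": -0.065, "y": 0, "z": 0.0645, "spin": 0}
    - {"fingers": -1, "x": -0.072, "y": 0, "z": 0.0645, "spin": 0}
    - {"fingers": -1, "x": -0.072, "y": 0, "z": 0.0645, "spin": 0}

```text
time_s: 4.68
tcp_pos: [0.4492, 0.2482, 0.101]
eef_rot: [180.0, 0.0, -75.6]
contact_force: [0.5, -0.2, 0.0]
gripper_width: 0.0003
gripper_force: 0.0
```

Request:
drive_tool:
  rows:
    - {"fingers": -1, "x": -0.003, "y": 0, "z": 0, "spin": 0}
    - {"fingers": -1, "x": -0.003, "y": 0, "z": 0, "spin": 0}

```text
time_s: 4.92
tcp_pos: [0.4487, 0.2504, 0.101]
eef_rot: [180.0, -0.0, -75.6]
contact_force: [-0.2, 0.8, 0.9]
gripper_width: 0.0003
gripper_force: 0.0
```

Request:
drive_tool:
  rows:
    - {"fingers": -1, "x": -0.002, "y": 0, "z": 0, "spin": 0}
    - {"fingers": -1, "x": -0.002, "y": 0, "z": 0, "spin": 0}

```text
time_s: 5.18
tcp_pos: [0.4482, 0.2524, 0.1011]
eef_rot: [180.0, -0.0, -75.6]
contact_force: [-0.1, 0.3, -0.0]
gripper_width: 0.0002
gripper_force: 0.1
```

Request:
drive_tool:
  rows:
    - {"fingers": -1, "x": -0.002, "y": 0, "z": 0, "spin": 0}
    - {"fingers": -1, "x": -0.002, "y": 0, "z": 0, "spin": 0}

```text
time_s: 5.42
tcp_pos: [0.4477, 0.2545, 0.1011]
eef_rot: [-180.0, 0.0, -75.6]
contact_force: [-0.9, -0.5, 0.3]
gripper_width: 0.0005
gripper_force: 0.1
```

Request:
drive_tool:
  rows:
    - {"fingers": -1, "x": 0.03, "y": 0, "z": -0.01, "spin": 0}
    - {"fingers": -1, "x": 0.079, "y": 0, "z": -0.01, "spin": 0}
    - {"fingers": -1, "x": 0.094, "y": 0, "z": 0, "spin": 0}
    - {"fingers": -1, "x": 0.11, "y": 0, "z": 0, "spin": 0}
    - {"fingers": -1, "x": 0.125, "y": 0, "z": 0, "spin": 0}
    - {"fingers": -1, "x": 0.14, "y": 0, "z": 0, "spin": 0}
    - {"fingers": -1, "x": 0.152, "y": 0, "z": 0, "spin": 0}
    - {"fingers": -1, "x": 0.152, "y": 0, "z": 0, "spin": 0}

```text
time_s: 6.42
tcp_pos: [0.4856, 0.1064, 0.1011]
eef_rot: [180.0, -0.0, -75.7]
contact_force: [-1.0, -0.5, 1.2]
gripper_width: 0.0005
gripper_force: 0.0
```

Request:
drive_tool:
  rows:
    - {"fingers": -1, "x": 0.003, "y": 0, "z": 0, "spin": 0}
    - {"fingers": -1, "x": 0.003, "y": 0, "z": 0, "spin": 0}

```text
time_s: 6.68
tcp_pos: [0.4862, 0.1043, 0.1011]
eef_rot: [-180.0, -0.0, -75.6]
contact_force: [-0.6, -0.4, 0.8]
gripper_width: 0.0001
gripper_force: 0.0
```

Request:
drive_tool:
  rows:
    - {"fingers": -1, "x": 0.003, "y": 0, "z": 0, "spin": 0}
    - {"fingers": -1, "x": 0.003, "y": 0, "z": 0, "spin": 0}

```text
time_s: 6.92
tcp_pos: [0.487, 0.1015, 0.1011]
eef_rot: [-180.0, 0.0, -75.6]
contact_force: [-0.7, 1.1, 0.2]
gripper_width: 0.0009
gripper_force: 0.5
```

Request:
drive_tool:
  rows:
    - {"fingers": -1, "x": -0.03, "y": 0.0, "z": -0.02, "spin": 0}
    - {"fingers": -1, "x": -0.05, "y": 0.01, "z": -0.07, "spin": -0.17}
    - {"fingers": -1, "x": -0.07, "y": 0.03, "z": -0.11, "spin": -0.34}
    - {"fingers": -1, "x": -0.078, "y": 0.049, "z": -0.15, "spin": -0.52}
    - {"fingers": 0.5, "x": -0.078, "y": 0.049, "z": -0.15, "spin": -0.7}
    - {"fingers": 0.5, "x": -0.078, "y": 0.049, "z": -0.15, "spin": -0.88}
    - {"fingers": 0.5, "x": -0.078, "y": 0.049, "z": -0.15, "spin": -1.06}
    - {"fingers": 0.5, "x": -0.078, "y": 0.049, "z": -0.15, "spin": -1.24}
    - {"fingers": 0.5, "x": -0.078, "y": 0.049, "z": -0.15, "spin": -1.41}
    - {"fingers": 0.5, "x": -0.078, "y": 0.049, "z": -0.15, "spin": -1.52}

```text
time_s: 8.18
tcp_pos: [0.4199, 0.1646, 0.251]
eef_rot: [180.0, 0.0, 11.7]
contact_force: [-0.2, -0.5, -0.3]
gripper_width: 0.0551
gripper_force: 0.0
```

Request:
drive_tool:
  rows:
    - {"fingers": 0.5, "x": 0, "y": 0, "z": 0, "spin": 0}

```text
time_s: 8.3
tcp_pos: [0.42, 0.1646, 0.251]
eef_rot: [180.0, 0.0, 11.4]
contact_force: [0.0, 1.1, -0.2]
gripper_width: 0.063
gripper_force: 0.0
```

Run:
```python
from h import *
import pickle
s,c=cap("wrist");pickle.dump((s,c),open("w4.pkl","wb"));save(c,"w4.png",(170,40,300,220),2.6);print(s["tcp_pos"],s["eef_rot"],s["gripper_width"],s["qd"].round(1))
g=cv2.cvtColor(c["pixels"],cv2.COLOR_RGB2HSV)
m=((g[...,0]>50)&(g[...,0]<85)&(g[...,1]>100)).astype(np.uint8);m[250:]=0
m=cv2.morphologyEx(m,cv2.MORPH_CLOSE,np.ones((9,9)))
k=max(cv2.findContours(m,0,2)[0],key=cv2.contourArea)
for z in(.030,.0322):
  w=np.array([onz(c,s,*p[0],z)[:2] for p in k],np.float32); rc=cv2.minAreaRect(w*1000); print(z,rc)
print(cv2.minAreaRect(k))
```

```text
[0.41995988 0.16464113 0.25104106] [1.79994550e+02 6.76436039e-03 1.14274986e+01] 0.06300250667009938 [-0.  -0.  -0.   0.   0.  -3.6]
0.03 ((462.61895751953125, 174.9231719970703), (67.61543273925781, 47.31159591674805), 12.404014587402344)
0.0322 ((462.7816162109375, 174.94235229492188), (67.20152282714844, 47.02195358276367), 12.404025077819824)
((314.9999694824219, 140.5), (56.99999237060547, 39.99999237060547), 90.0)
```

View pics/w4.png

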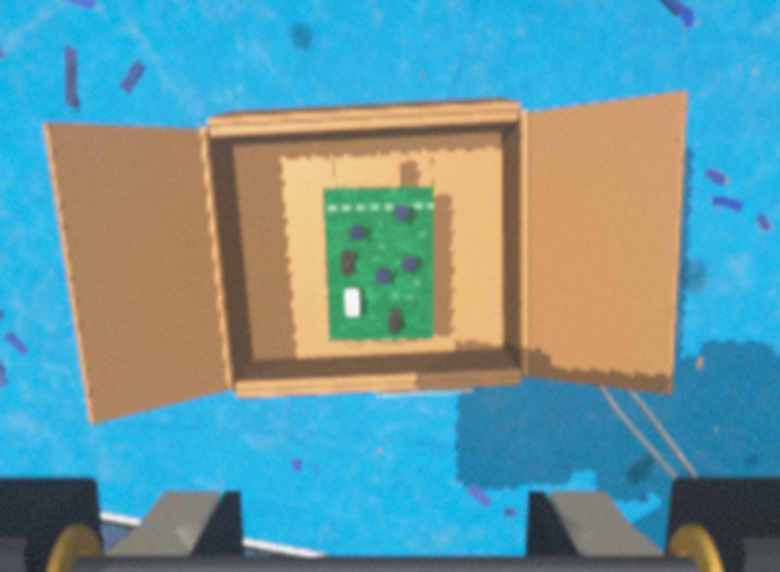

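Both flaps are folded well outward. The board is clear at crop (380,263), about (0.463,0.175) with a yaw of 12.4°. I'm descending open to grip it 8 mm behind its middle.

Request:
drive_tool:
  rows:
    - {"fingers": 0.5, "x": 0.036, "y": -0.0015, "z": 0.05, "spin": -0.017}
    - {"fingers": 0.5, "x": 0.036, "y": -0.0015, "z": 0.1, "spin": -0.017}
    - {"fingers": 0.5, "x": 0.036, "y": -0.0015, "z": 0.14, "spin": -0.017}
    - {"fingers": 0.5, "x": 0.036, "y": -0.0015, "z": 0.17, "spin": -0.017}
    - {"fingers": 0.5, "x": 0.036, "y": -0.0015, "z": 0.19, "spin": -0.017}
    - {"fingers": 0.5, "x": 0.036, "y": -0.0015, "z": 0.2, "spin": -0.017}
    - {"fingers": 0.5, "x": 0.036, "y": -0.0015, "z": 0.2, "spin": -0.017}

```text
time_s: 9.22
tcp_pos: [0.4549, 0.1732, 0.0508]
eef_rot: [180.0, 0.1, 12.4]
contact_force: [-0.4, -0.1, -1.3]
gripper_width: 0.0658
gripper_force: 0.0
```

Request:
drive_tool:
  rows:
    - {"fingers": 0.5, "x": 0, "y": 0, "z": 0.008, "spin": 0}
    - {"fingers": 0.5, "x": 0, "y": 0, "z": 0.008, "spin": 0}

```text
time_s: 9.48
tcp_pos: [0.4551, 0.1734, 0.0431]
eef_rot: [-180.0, -0.0, 12.4]
contact_force: [0.1, -0.8, 0.5]
gripper_width: 0.0657
gripper_force: 0.0
```

Request:
drive_tool:
  rows:
    - {"fingers": 0.5, "x": 0, "y": 0, "z": 0.002, "spin": 0}
    - {"fingers": -0.5, "x": 0, "y": 0, "z": 0.002, "spin": 0}
    - {"fingers": -0.5, "x": 0, "y": 0, "z": 0.002, "spin": 0}
    - {"fingers": -0.5, "x": 0, "y": 0, "z": 0.002, "spin": 0}
    - {"fingers": -0.5, "x": 0, "y": 0, "z": 0.002, "spin": 0}
    - {"fingers": -0.5, "x": 0, "y": 0, "z": 0.002, "spin": 0}
  newtons: 40

```text
time_s: 10.22
tcp_pos: [0.4551, 0.1734, 0.0412]
eef_rot: [-180.0, -0.0, 12.4]
contact_force: [-0.4, -0.7, 2.5]
gripper_width: 0.0478
gripper_force: 40.0
```

Request:
drive_tool:
  rows:
    - {"fingers": -0.5, "x": 0, "y": 0, "z": -0.015, "spin": 0}
    - {"fingers": -0.5, "x": 0, "y": 0, "z": -0.04, "spin": 0}
    - {"fingers": -0.5, "x": 0, "y": 0, "z": -0.08, "spin": 0}
    - {"fingers": -0.5, "x": 0, "y": 0, "z": -0.12, "spin": 0}
    - {"fingers": -0.5, "x": 0, "y": 0, "z": -0.16, "spin": 0}
    - {"fingers": -0.5, "x": 0, "y": 0, "z": -0.16, "spin": 0}

```text
time_s: 10.98
tcp_pos: [0.4565, 0.1744, 0.2042]
eef_rot: [-179.8, -0.3, 12.5]
contact_force: [0.0, -0.1, -1.0]
gripper_width: 0.0477
gripper_force: 40.0
```

Request:
drive_tool:
  rows:
    - {"fingers": -0.5, "x": -0.01, "y": 0.04, "z": 0, "spin": 0.03}
    - {"fingers": -0.5, "x": -0.02, "y": 0.085, "z": 0, "spin": 0.06}
    - {"fingers": -0.5, "x": -0.03, "y": 0.13, "z": 0, "spin": 0.09}
    - {"fingers": -0.5, "x": -0.041, "y": 0.175, "z": 0, "spin": 0.12}
    - {"fingers": -0.5, "x": -0.052, "y": 0.22, "z": 0, "spin": 0.15}
    - {"fingers": -0.5, "x": -0.061, "y": 0.26, "z": 0, "spin": 0.18}
    - {"fingers": -0.5, "x": -0.07, "y": 0.295, "z": 0, "spin": 0.2}
    - {"fingers": -0.5, "x": -0.0756, "y": 0.32, "z": 0, "spin": 0.216}
    - {"fingers": -0.5, "x": -0.0756, "y": 0.32, "z": 0, "spin": 0.216}
    - {"fingers": -0.5, "x": -0.0756, "y": 0.32, "z": 0, "spin": 0.216}

```text
time_s: 12.22
tcp_pos: [0.4498, -0.1552, 0.2003]
eef_rot: [-180.0, 0.1, 0.0]
contact_force: [0.2, 0.1, -0.1]
gripper_width: 0.0479
gripper_force: 40.0
```

Run:
```python
from h import *
import pickle
d={}
for n in("wrist","scene","side"): d[n]=cap(n)
s,c=d["wrist"];pickle.dump(d,open("w5.pkl","wb"));save(c,"w5.png",(200,20,300,230),2.6);print(s["tcp_pos"],s["eef_rot"],s["gripper_width"],s["contact_force"])
```

```text
[ 0.4497699  -0.15524136  0.20034479] [-1.79987075e+02  6.71956226e-02  4.27528275e-02] 0.047871576679075246 [ 0.20858668  0.13726204 -0.06882918]
```

View pics/w5.png

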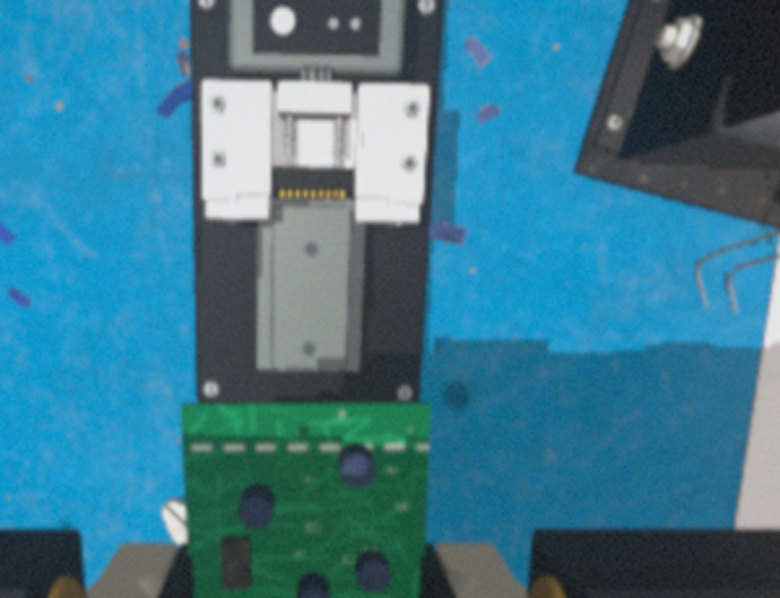

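The board is held straight, with its far edge at crop (183,405)–(430,405). Below it the cradle shows screws at (211,389), (404,392), (207,2) and (427,4), lip plates spanning columns 203–428 at row 200, and gold contacts at (280–347,195).

Run:
```python
from h import *
import pickle
d=pickle.load(open("w5.pkl","rb"))
s,c=d["wrist"];P=lambda U,V,z:onz(c,s,200+U/2.6,20+V/2.6,z).round(4)
for n,z,ps in[("screws",.01,[(211,389),(404,392),(207,2),(427,4)]),("lip near edge plates",.05,[(203,200),(428,200),(272,195),(356,195)]),("lead-in low edge y",.046,[(205,218),(419,221)]),("gold",.04,[(280,195),(347,195)]),("bed near",.036,[(257,370),(345,370)]),("boardedge",.189,[(183,405),(430,405)]),("board sides low",.189,[(190,590),(420,590)]),("base far corners",.01,[(200,395),(421,398)]),("blackstand",.01,[(577,172)])]:
  for p in ps: print(n,p,P(*p,z))
# edge refinement of board far edge: green mask
g=cv2.cvtColor(c["pixels"],cv2.COLOR_RGB2HSV)
m=((g[...,0]>50)&(g[...,0]<85)&(g[...,1]>90)).astype(np.uint8)
for row in(178,182,186,190,195,200,204):
  u=np.where(m[row])[0];print(row,u.min(),u.max(),[onz(c,s,q,row,.189)[:2].round(4) for q in(u.min()-.5,u.max()+.5)])
col=[np.where(m[:,q])[0].min() for q in(275,300,325,350,360)];print(col)
```

```text
screws (211, 389) [ 0.4645 -0.1151  0.01  ]
screws (404, 392) [ 0.4633 -0.1989  0.01  ]
screws (207, 2) [ 0.6138 -0.1181  0.01  ]
screws (427, 4) [ 0.6133 -0.2022  0.01  ]
lip near edge plates (203, 200) [ 0.5395 -0.1192  0.05  ]
lip near edge plates (428, 200) [ 0.5397 -0.1997  0.05  ]
lip near edge plates (272, 195) [ 0.5413 -0.1439  0.05  ]
lip near edge plates (356, 195) [ 0.5413 -0.1739  0.05  ]
lead-in low edge y (205, 218) [ 0.5336 -0.1192  0.046 ]
lead-in low edge y (419, 221) [ 0.5327 -0.1973  0.046 ]
gold (280, 195) [ 0.542  -0.1465  0.04  ]
gold (347, 195) [ 0.542  -0.1712  0.04  ]
bed near (257, 370) [ 0.4766 -0.1368  0.036 ]
bed near (345, 370) [ 0.4766 -0.1717  0.036 ]
boardedge (183, 405) [ 0.4918 -0.1316  0.189 ]
boardedge (430, 405) [ 0.4919 -0.1806  0.189 ]
board sides low (190, 590) [ 0.4519 -0.1315  0.189 ]
board sides low (420, 590) [ 0.452  -0.1803  0.189 ]
base far corners (200, 395) [ 0.4618 -0.1102  0.01  ]
base far corners (421, 398) [ 0.4607 -0.2064  0.01  ]
blackstand (577, 172) [ 0.5531 -0.2654  0.01  ]
178 270 364 [array([ 0.4906, -0.1311]), array([ 0.4907, -0.1802])]
182 271 364 [array([ 0.4885, -0.1315]), array([ 0.4886, -0.1803])]
186 271 364 [array([ 0.4864, -0.1314]), array([ 0.4865, -0.1804])]
190 271 360 [array([ 0.4842, -0.1313]), array([ 0.4843, -0.1784])]
195 271 363 [array([ 0.4815, -0.1312]), array([ 0.4816, -0.1801])]
200 272 363 [array([ 0.4788, -0.1316]), array([ 0.4789, -0.1802])]
204 272 363 [array([ 0.4766, -0.1316]), array([ 0.4767, -0.1803])]
[np.int64(176), np.int64(175), np.int64(174), np.int64(174), np.int64(174)]
```

Run:
```python
from h import *
import pickle
d=pickle.load(open("w5.pkl","rb"));o=[]
for n,(x,y) in(("scene",(290,170)),("side",(260,170))):
  s,c=d[n];im=c["pixels"][y:y+110,x:x+110,::-1];o.append(cv2.resize(im,None,fx=3.6,fy=3.6,interpolation=cv2.INTER_CUBIC))
  for z in(.01,.09):
    e=np.array(pose(*d["wrist"][::-1])[0]);q=onz(d["wrist"][1],d["wrist"][0],200+577/2.6,20+172/2.6,z)
    print(n,z,q.round(3),((proj(c,s,q)-[x,y])*3.6).round())
cv2.imwrite("pics/m6.png",np.hstack(o))
```

```text
scene 0.01 [ 0.553 -0.265  0.01 ] [185. 266.]
scene 0.09 [ 0.545 -0.239  0.09 ] [167. 195.]
side 0.01 [ 0.553 -0.265  0.01 ] [188. 249.]
side 0.09 [ 0.545 -0.239  0.09 ] [179. 165.]
```

View pics/m6.png

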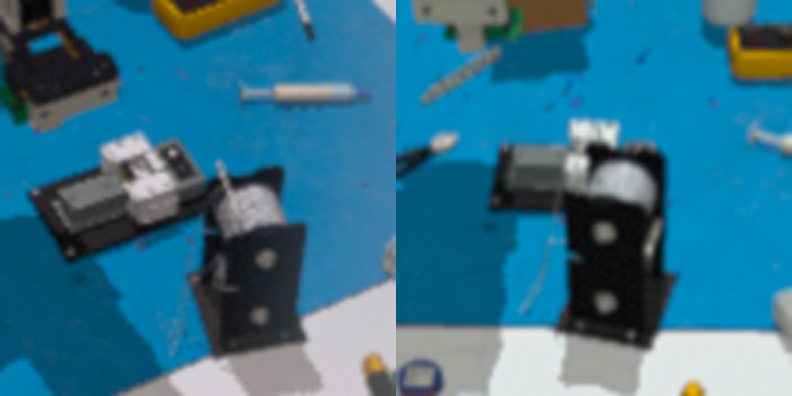

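The spool stand's near base corner is on the bench at (0.553,-0.265), clear of the gripper footprint. The cradle head and bed are unobstructed. I'm descending over the bed, in front of the lip.

Request:
drive_tool:
  rows:
    - {"fingers": -0.5, "x": 0.0307, "y": 0.0021, "z": 0.03, "spin": 0.018}
    - {"fingers": -0.5, "x": 0.0307, "y": 0.0021, "z": 0.07, "spin": 0.018}
    - {"fingers": -0.5, "x": 0.0307, "y": 0.0021, "z": 0.1, "spin": 0.018}
    - {"fingers": -0.5, "x": 0.0307, "y": 0.0021, "z": 0.125, "spin": 0.018}
    - {"fingers": -0.5, "x": 0.0307, "y": 0.0021, "z": 0.14, "spin": 0.018}
    - {"fingers": -0.5, "x": 0.0307, "y": 0.0021, "z": 0.146, "spin": 0.018}
    - {"fingers": -0.5, "x": 0.0307, "y": 0.0021, "z": 0.146, "spin": 0.018}
    - {"fingers": -0.5, "x": 0.0307, "y": 0.0021, "z": 0.146, "spin": 0.018}

```text
time_s: 13.38
tcp_pos: [0.4815, -0.1575, 0.0559]
eef_rot: [180.0, -0.1, -0.9]
contact_force: [0.3, -0.6, -0.6]
gripper_width: 0.0476
gripper_force: 40.0
```

Run:
```python
from h import *
import pickle
s,c=cap("wrist");pickle.dump((s,c),open("w7.pkl","wb"));save(c,"w7.png",(220,60,200,160),4);print(s["tcp_pos"],s["eef_rot"],s["contact_force"])
```

```text
[ 0.48153874 -0.15745116  0.05591003] [ 1.79998570e+02 -8.68225716e-02 -9.45748328e-01] [ 0.32856187 -0.64084622 -0.62517119]
```

View pics/w7.png

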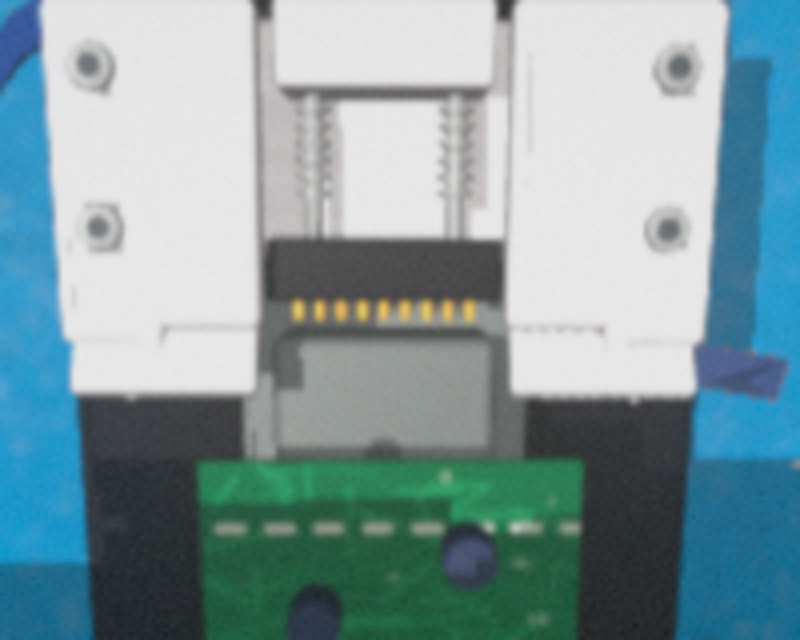

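The board's far edge spans crop columns 198–582 (centre 390). The head, contacts and rods centre on about 384 and run parallel to the board, so I shift about 0.8 mm left and feel for the bed.

Request:
drive_tool:
  rows:
    - {"fingers": -0.5, "x": 0, "y": -0.0008, "z": 0.003, "spin": 0}
    - {"fingers": -0.5, "x": 0, "y": -0.0008, "z": 0.005, "spin": 0}
    - {"fingers": -0.5, "x": 0, "y": -0.0008, "z": 0.005, "spin": 0}

```text
time_s: 13.8
tcp_pos: [0.4808, -0.1567, 0.0499]
eef_rot: [180.0, 0.0, -1.0]
contact_force: [-0.9, 0.1, -0.1]
gripper_width: 0.0479
gripper_force: 40.0
```

Request:
drive_tool:
  rows:
    - {"fingers": -0.5, "x": 0, "y": 0, "z": 0.001, "spin": 0}
    - {"fingers": -0.5, "x": 0, "y": 0, "z": 0.001, "spin": 0}

```text
time_s: 14.05
tcp_pos: [0.481, -0.1567, 0.0492]
eef_rot: [180.0, -0.0, -1.0]
contact_force: [-0.3, -0.6, 2.8]
gripper_width: 0.0477
gripper_force: 40.0
```

Request:
drive_tool:
  rows:
    - {"fingers": -0.5, "x": 0, "y": 0, "z": 0.001, "spin": 0}
    - {"fingers": -0.5, "x": 0, "y": 0, "z": 0.001, "spin": 0}

```text
time_s: 14.3
tcp_pos: [0.4811, -0.1567, 0.049]
eef_rot: [180.0, -0.0, -0.9]
contact_force: [-3.3, 1.8, 12.9]
gripper_width: 0.0478
gripper_force: 40.0
```

Request:
drive_tool:
  rows:
    - {"fingers": -0.5, "x": 0, "y": 0, "z": -0.0025, "spin": 0}
    - {"fingers": -0.5, "x": 0.006, "y": 0, "z": -0.0025, "spin": 0}
    - {"fingers": -0.5, "x": 0.012, "y": 0, "z": -0.0025, "spin": 0}
    - {"fingers": -0.5, "x": 0.016, "y": 0, "z": -0.0025, "spin": 0}
    - {"fingers": -0.5, "x": 0.016, "y": 0, "z": -0.0025, "spin": 0}

```text
time_s: 14.92
tcp_pos: [0.4972, -0.157, 0.0503]
eef_rot: [180.0, 0.0, -1.0]
contact_force: [-0.4, -0.3, 0.4]
gripper_width: 0.0474
gripper_force: 40.0
```

Request:
drive_tool:
  rows:
    - {"fingers": -0.5, "x": 0.002, "y": 0, "z": 0, "spin": 0}
    - {"fingers": -0.5, "x": 0.003, "y": 0, "z": 0, "spin": 0}
    - {"fingers": -0.5, "x": 0.003, "y": 0, "z": 0, "spin": 0}
  newtons: 50

```text
time_s: 15.3
tcp_pos: [0.4992, -0.157, 0.0503]
eef_rot: [-180.0, 0.1, -1.0]
contact_force: [-2.7, 1.5, -1.2]
gripper_width: 0.0472
gripper_force: 50.0
```

Request:
drive_tool:
  rows:
    - {"fingers": -0.5, "x": 0.001, "y": 0, "z": 0.0008, "spin": 0}
    - {"fingers": -0.5, "x": 0.002, "y": 0, "z": 0.0008, "spin": 0}
    - {"fingers": -0.5, "x": 0.002, "y": 0, "z": 0.0008, "spin": 0}

```text
time_s: 15.68
tcp_pos: [0.5001, -0.1571, 0.0494]
eef_rot: [-180.0, 0.2, -1.0]
contact_force: [-6.4, 1.3, 2.3]
gripper_width: 0.0475
gripper_force: 50.0
```

Request:
drive_tool:
  rows:
    - {"fingers": -0.5, "x": 0.001, "y": 0, "z": 0, "spin": 0}
    - {"fingers": -0.5, "x": 0.002, "y": 0, "z": 0, "spin": 0}
    - {"fingers": -0.5, "x": 0.002, "y": 0, "z": 0, "spin": 0}

```text
time_s: 16.05
tcp_pos: [0.5015, -0.1572, 0.0493]
eef_rot: [-180.0, 0.2, -1.0]
contact_force: [-8.0, 2.1, 5.2]
gripper_width: 0.0478
gripper_force: 50.0
```

Request:
drive_tool:
  rows:
    - {"fingers": -0.5, "x": 0.001, "y": 0, "z": 0, "spin": 0}
    - {"fingers": -0.5, "x": 0.0015, "y": 0, "z": 0, "spin": 0}
    - {"fingers": -0.5, "x": 0.0015, "y": 0, "z": 0, "spin": 0}

```text
time_s: 16.42
tcp_pos: [0.5024, -0.1572, 0.0493]
eef_rot: [-180.0, 0.3, -1.0]
contact_force: [-9.5, 1.2, 7.5]
gripper_width: 0.0478
gripper_force: 50.0
```

Request:
drive_tool:
  rows:
    - {"fingers": -0.5, "x": 0.001, "y": 0, "z": -0.0006, "spin": 0}
    - {"fingers": -0.5, "x": 0.002, "y": 0, "z": -0.0006, "spin": 0}
    - {"fingers": -0.5, "x": 0.002, "y": 0, "z": -0.0006, "spin": 0}

```text
time_s: 16.8
tcp_pos: [0.5041, -0.1572, 0.0494]
eef_rot: [-180.0, 0.3, -1.0]
contact_force: [-9.8, 1.6, 1.3]
gripper_width: 0.0473
gripper_force: 50.0
```

Request:
drive_tool:
  rows:
    - {"fingers": -0.5, "x": 0.001, "y": 0, "z": 0, "spin": 0}
    - {"fingers": -0.5, "x": 0.002, "y": 0, "z": 0, "spin": 0}
    - {"fingers": -0.5, "x": 0.002, "y": 0, "z": 0, "spin": 0}

```text
time_s: 17.18
tcp_pos: [0.5049, -0.1573, 0.0493]
eef_rot: [-180.0, 0.5, -1.0]
contact_force: [-12.1, 2.8, 5.7]
gripper_width: 0.047
gripper_force: 50.0
```

Run:
```python
from h import *
import pickle
s,c=cap("wrist");pickle.dump((s,c),open("w8.pkl","wb"));save(c,"w8.png",(220,60,200,160),4);print(s["tcp_pos"],s["eef_rot"],s["contact_force"],s["moment"])
```

```text
[ 0.50490817 -0.15725772  0.04934567] [-179.98750674    0.46515306   -1.03497123] [-12.07325779   2.83839829   5.72469629] [0.78127871 4.47617382 0.02093684]
```

View pics/w8.png

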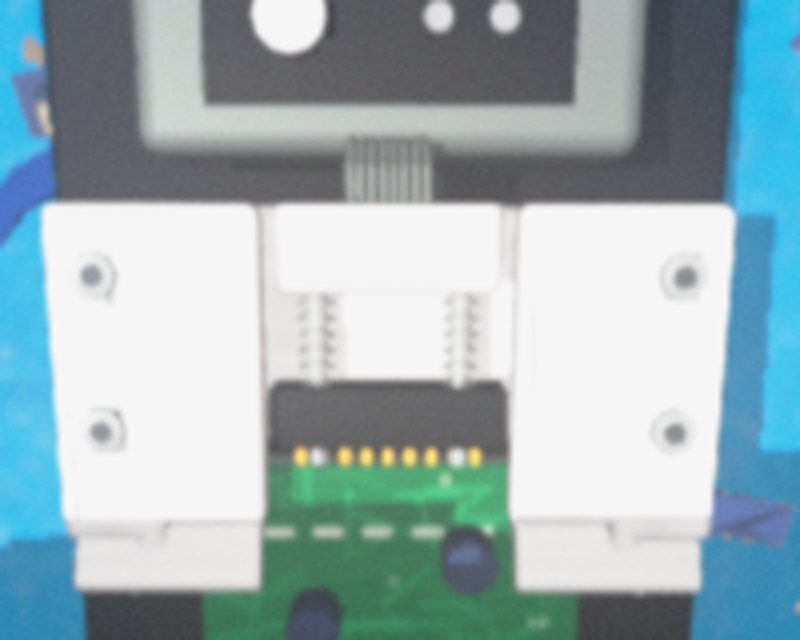

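The board's end is under both lip plates, at crop row 460, and the contact block is pushed back with its springs compressed. Next I press until the rigid stops show in the force.

Request:
drive_tool:
  rows:
    - {"fingers": -0.5, "x": 0.001, "y": 0, "z": -0.0005, "spin": 0}
    - {"fingers": -0.5, "x": 0.002, "y": 0, "z": -0.0005, "spin": 0}
    - {"fingers": -0.5, "x": 0.002, "y": 0, "z": -0.0005, "spin": 0}
  newtons: 60

```text
time_s: 17.6
tcp_pos: [0.5052, -0.1572, 0.0493]
eef_rot: [-180.0, 0.6, -1.1]
contact_force: [-15.9, 3.1, 6.9]
gripper_width: 0.047
gripper_force: 60.0
```

Request:
drive_tool:
  rows:
    - {"fingers": -0.5, "x": 0.001, "y": 0, "z": 0, "spin": 0}
    - {"fingers": -0.5, "x": 0.002, "y": 0, "z": 0, "spin": 0}
    - {"fingers": -0.5, "x": 0.002, "y": 0, "z": 0, "spin": 0}

```text
time_s: 17.98
tcp_pos: [0.5054, -0.1573, 0.0492]
eef_rot: [-180.0, 0.8, -1.1]
contact_force: [-20.7, 4.4, 12.4]
gripper_width: 0.0465
gripper_force: 60.0
```

Run:
```python
from h import *
import pickle
s7,c7=pickle.load(open("w7.pkl","rb"));s8,c8=pickle.load(open("w8.pkl","rb"))
for s,c,a,b in((s7,c7,240,228),(s8,c8,382,433)):
  print("blockrear",[onz(c,s,317,60+a/4,z)[0].round(4) for z in(.04,.05)],"screws",onz(c,s,317,60+b/4,.051)[0].round(4))
for s,c,a in((s7,c7,310),(s8,c8,457)): print("gold",[onz(c,s,317,60+a/4,z)[0].round(4) for z in(.037,.04)])
print(sensors.get_state()["moment"])
```

```text
blockrear [np.float64(0.5514), np.float64(0.5515)] screws 0.5528
blockrear [np.float64(0.5576), np.float64(0.5589)] screws 0.5531
gold [np.float64(0.5426), np.float64(0.5427)]
gold [np.float64(0.5476), np.float64(0.5481)]
[1.76372950e+00 7.68794809e+00 1.64959125e-03]
```

Request:
drive_tool:
  rows:
    - {"fingers": -0.5, "x": 0.0005, "y": 0, "z": -0.0015, "spin": 0}
    - {"fingers": -0.5, "x": 0.0005, "y": 0, "z": -0.0015, "spin": 0}
    - {"fingers": -0.5, "x": 0.0005, "y": 0, "z": -0.0015, "spin": 0}
    - {"fingers": -0.5, "x": 0.0005, "y": 0, "z": -0.0015, "spin": 0}
    - {"fingers": -0.5, "x": 0.0005, "y": 0, "z": -0.0015, "spin": 0}
    - {"fingers": -0.5, "x": 0.0005, "y": 0, "z": -0.0015, "spin": 0}

```text
time_s: 18.73
tcp_pos: [0.5054, -0.1572, 0.0495]
eef_rot: [-180.0, 0.9, -1.1]
contact_force: [-17.7, 3.7, 1.2]
gripper_width: 0.0469
gripper_force: 60.0
```

Run:
```python
from h import *
s,c=cap("wrist");print(s["tcp_pos"],s["eef_rot"],s["contact_force"],s["gripper_force"])
save(c,"w9.png",(160,60,320,220),2.4)
```

```text
[ 0.50540649 -0.15721781  0.04951163] [-179.95465095    0.88557766   -1.12249464] [-17.74074832   3.74561682   1.18621247] 59.999454617500305
```

View pics/w9.png

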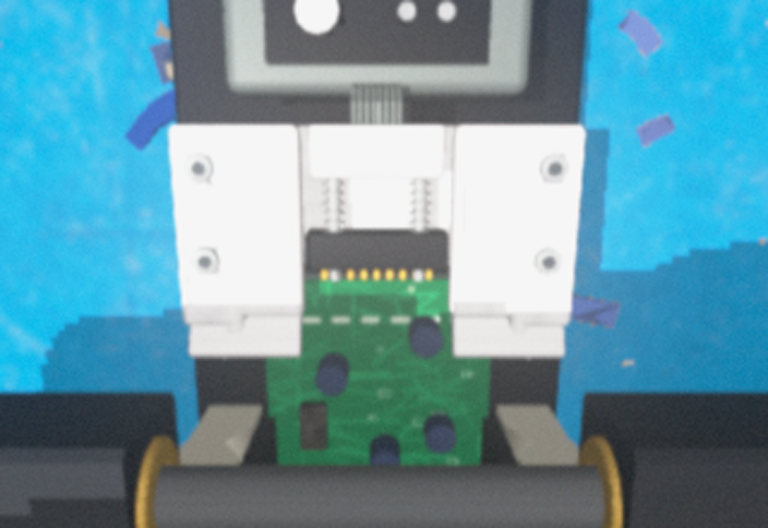

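The board is square under the lip, with its end at crop row 280 and the contacts compressed. Pushing 17.7 N against a spring of about 9 N, with no vertical load and no further travel, means it is on the stops. I'm handing the job in while still holding it there.

```bash
python3 -c "
from plant import r
print(r.close_job())"
```

```text
the job is handed in; nothing more can be done
None
```

Job handed in at about 19 s: both flaps are folded well past upright, and the board is under the cradle lip, held against the stops with about 18 N (the springs give about 9 N); nothing else appeared to be touched.

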